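# Press the bead plate under the leaf spring

### The arm

A 6-joint arm with a two-finger parallel gripper is mounted at the origin on the work surface. World frame = base frame: x ahead of the robot, y to its left, z up, the work surface at z = 0. Lengths are in m, angles in degrees, forces in N, time in s.
With the tool pointing down it reaches from about 0.35 to 0.875 m from the base axis. Payload 4.2 kg.
Tool frame: the origin (TCP) lies at the very end of the fingers, on their centre line; the grasp point (between the pads) lies 19 mm behind it (r.grip_point_offset is the distance from the TCP to the grasp point, in m); z points along the fingers, y is the line along which they close (so a half turn about z gives the same grasp; the last joint's range is limited). The gripper opens to 87 mm and grips with 3 to 60 N. Pads are 19 mm wide; open, the fingers measure 117 mm over their backs; the gripper's body (75 mm by 190 mm) begins 51 mm behind the grasp point.
Start: joints at [-58.579, 22.042, 0.453, 0, -68.411, -14.817], TCP at [0.179, -0.599, 0.223] pointing down, gripper open.
Joint ranges: [-179.83, 179.83], [-69.29, 118.12], [-61.27, 80.66], [-181.25, 117.63], [-171.15, -9.14], [-177.46, 177.46]. Speed limits (degrees/s): [159.86, 159.86, 180, 180, 180, 180].

### API

Orientations are given as a 3x3 rotation matrix whose columns are the frame's x, y, z axes.
In Python, from station import r, cams gives the robot as it stands. The module is installed in compiled form; this text tells all that it offers.
- The arm moves only by the shell command python3 -m handwheel 'ROWS'. ROWS is JSON, a list that holds one entry, the list of rows, each a list of 7 numbers: the turn, a rotation vector about the tool's x, y, z in units of 6 degrees (1.0 is 6 degrees), then the shift along the tool's x, y, z in m, then the finger opening in m, from 0 to 0.087. In form: [[[ax, ay, az, x, y, z, jaw], ...]]. A call has 1 to 12 rows; each row shifts and turns the commanded pose from where the row before left it, along the tool's axes as they then stand; what a row does not reach is not made up. A row lasts 1/10 s, in which the tool goes at most 50 mm and 8.59 degrees, less where a joint would pass 70% of its speed; a pose out of reach is approached as far as the arm can. A call with a gripper value outside its range is refused whole. The fingers move at their own pace and stop on an object; the grip force is fixed at half the most. Time passes only in rows, so rows that do not move let the fingers close. It gives the time, the measured TCP pose, the force, the opening and the grip force at its end, in the units of the state.
- r.sense(): the state, without advancing time (a new reading comes with each control period).
- cams.capture(name): name is "scene" or "top"; returns the picture (480x640x3 uint8, red, green, blue); there is no depth.
- cams.get_calibration(name): a dict with "camera_matrix" (3x3 intrinsics, pixels), "rvec" (rotation vector, rad) and "tvec" (3), from world to camera coordinates, as OpenCV has them. Camera axes: x right, y down, z forward; pixel columns grow to the right and rows downward; lengths in m; the calibration is good to about 2 mm. A picture is of the moment at which its call begins. get_calibration takes no time and is no camera call.
- r.finish_job(): hands the job in; it is judged then, once.
The state is a dict: "time_s": time; "joints": joint angles; "joint_velocities": joint speeds; "effort": joint torques, N m; "tcp_pos": TCP position; "ee_rot": TCP orientation; "wrist_force": force on the tool from outside, world axes, zero at the start; "moment": the same for the moment, N m; "gripper_width": opening from 0.0 (shut) to 1.0 (fully open); "gripper_force": force on a finger pad.
Only numpy, scipy, OpenCV 4.12 (cv2) and the standard library are available. Lean on these libraries where they do the work, as an engineer would, in place of code of your own. Each camera call takes 0.05 s, during which the arm holds its last target. There are 200 camera calls.

### The job

With closed fingertips, press the wooden bead plate down hard on its thumb area, against the sprung lift beneath it, and keep it pressed while you slide it along the rails, under the bridge and the leaf spring, fully home so that the lift springs back up behind it. Then take the fingers away. Do not grasp or lift the plate, and leave the tray, jar and pliers beside the jig where they are.

Things in the scene. Friction and masses are not known exactly. Their poses are not given: they have to be found in the camera images.
- jig: Carrier jig fixed to the table, aluminium, dark steel rails, 240 x 83 mm. Origin at table height on its centreline; +x is the slide direction, z up. It spans x=-80 to +160 mm. Rails along x: inner faces at y=+-31.5 mm, tops 36 mm high. Between them: the sprung lift from x=-70 to +9.5 mm, then the fixed bed, top 20 mm high.
- bridge (a point): Centre of the underside of the fixed steel bridge over the bed, 37 mm high. The bridge spans x=+76 to +90 mm in the jig's frame, top 50 mm high. The front of the raised plate runs into it; the plate passes beneath only when pressed down.
- end_stop (a point): Foot of the end stop's face, on the bed at x=+146 mm in the jig's frame; the stop is 40 mm high. Home: the plate's front is at this face or within 6 mm of it (plate origin at x=+75 to +81 mm in the jig's frame), the plate lies flat on the bed and its rear end has left the lift.
- plate: Loose wooden bead plate, 130 (x) x 60 (y) x 12 mm, about 160 g. Origin at centre of underside, z up; +x end is the front. Dark pockets on the front part; crosswise thumb ridge 6 mm high, 50 mm wide at x=-17 to -11 mm. It starts on the raised lift between the rails, underside 31 mm, top 43 mm above the table, and travels about 80 to 90 mm.
- thumb_area (a point): Centre of the plate's thumb area, on the plate's top face, 24 mm from the rear end; bare area 48 mm along the slide (plate x=-65 to -17 mm) x 60 mm across. Press here and push forward against the ridge; when home, the ridge's front face is 6 to 12 mm short of the bridge.
- lift (a joint): Sprung grey lift under the plate, in m: 0 = up (top 31 mm high), grows as it is pressed down, 0.010 = fully down on its stop (top 21 mm high). Spring force about 8 N at the top, 14 N fully down. When the plate has left it, it springs up behind the plate and locks it in.
- lift_top (a point): Centre of the lift's top face (79.5 x 61 mm), at x=-30 mm in the jig's frame.
- leaf (a joint): Steel leaf spring hinged under the bridge, in rad: 0 = at rest, grows as its toe is lifted; about 0.18 with the flat plate beneath. It pushes down on the plate's top with about 4 N and drags on it: beneath it, sliding the pressed plate takes about 10 to 16 N along the slide, against 3 to 5 N before.
- leaf_toe (a point): Toe of the leaf spring (44 mm wide), at rest at x=+115 mm in the jig's frame and 27 mm high.
- tray: Bystander: loose wooden tray with compartments, 160 x 120 x 35 mm, on the jig's +y side. Origin at centre of underside.
- jar: Bystander: small clear jar, 44 mm diameter, 58 mm high, on the jig's -y side. Origin at centre of underside.
- pliers: Bystander: small pliers with dark grips lying flat, about 115 mm long, 60 mm wide, 15 mm high, on the jig's -y side. Origin under the pivot.

How it is judged:
By the outcome, as a careful person would: the job done as asked, in the order asked, and still so for the second after the job is handed in, with the robot touching nothing.
It also fails if it takes over 40 s, if anything falls off the work surface, if the arm or the gripper's body presses on something with over 40 N, if the wrist force passes 120 N, or if a joint passes its speed limit or range.

## Working session

There is one attempt and no reset: what is moved stays moved. The work goes in short steps, Python scripts to look and compute and a shell command to move; the robot and the scene stay as the last step left them, time stands still between calls to the robot, and variables do not carry over. Pictures are saved under pics/ and viewed, at most 10 in all, crops included, and the job is handed in when it is done.

```bash
mkdir -p pics; python3 - <<'E'
from station import r,cams
import cv2,numpy as np
for n in("top","scene"):
    cv2.imwrite(f"pics/{n}0.png",cams.capture(n)[:,:,::-1]);c=cams.get_calibration(n);print(n,c)
s=r.sense();print(s['time_s'],s['tcp_pos'],s['ee_rot'],s['wrist_force'],s['gripper_width'])
E
```

```text
top {'camera_matrix': array([[596.20434358,   0.        , 321.45543818],
       [  0.        , 596.20434358, 234.06049757],
       [  0.        ,   0.        ,   1.        ]]), 'rvec': array([ 2.12498416, -2.07886673,  0.22887496]), 'tvec': array([0.04879219, 0.63184359, 1.06293951])}
scene {'camera_matrix': array([[541.68813581,   0.        , 311.58267967],
       [  0.        , 541.68813581, 240.14192247],
       [  0.        ,   0.        ,   1.        ]]), 'rvec': array([ 1.18628079,  2.59409077, -0.70406054]), 'tvec': array([ 0.36643942, -0.40477469,  1.36954974])}
0.1 [ 0.17845649 -0.59842749  0.22157381] [[-9.58344980e-01 -2.85612393e-01 -6.78671198e-04]
 [-2.85613173e-01  9.58343206e-01  1.84796557e-03]
 [ 1.22598063e-04  1.96482596e-03 -9.99998062e-01]] [0.46076309 1.45582013 0.60402636] 0.9988425916339911
```

View pics/top0.png

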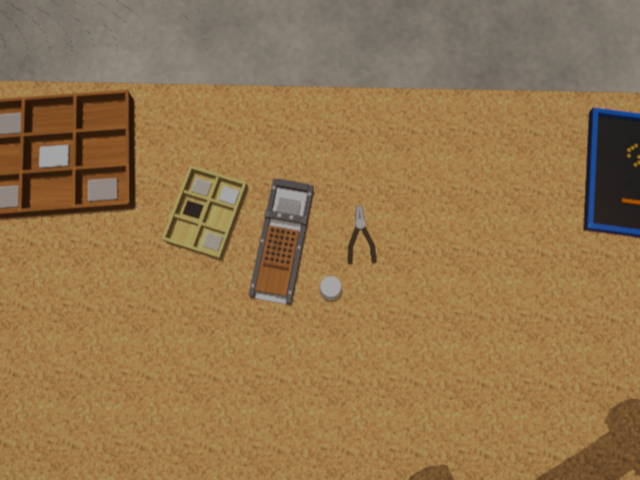

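View pics/scene0.png

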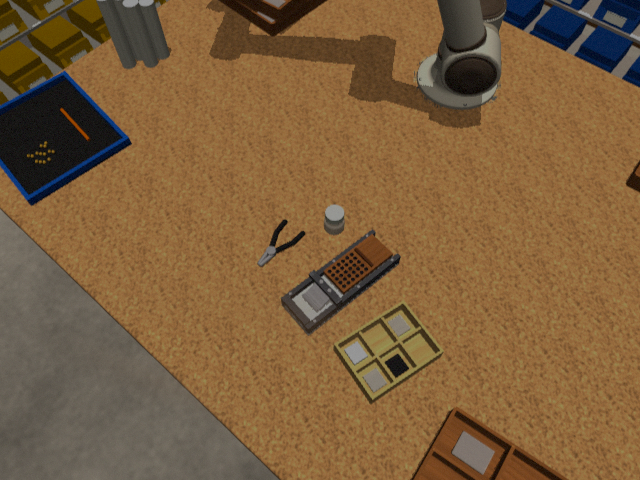

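The top view shows the jig from about (270,300) at its rear end to (293,182) at its front, with the plate near (277,258), tray (205,212), jar (331,288) and pliers (361,235). The scene view shows the plate at about (360,263) and the bridge at (325,288). I'll enlarge both.

```bash
python3 - <<'E'
import cv2
a=cv2.imread("pics/top0.png")[170:310,235:335]; cv2.imwrite("pics/topc.png",cv2.resize(a,None,fx=4.28571,fy=4.28571,interpolation=cv2.INTER_CUBIC))
a=cv2.imread("pics/scene0.png")[225:335,275:415]; cv2.imwrite("pics/scc.png",cv2.resize(a,None,fx=5,fy=5,interpolation=cv2.INTER_CUBIC))
E
```

```text
(no output)
```

View pics/topc.png

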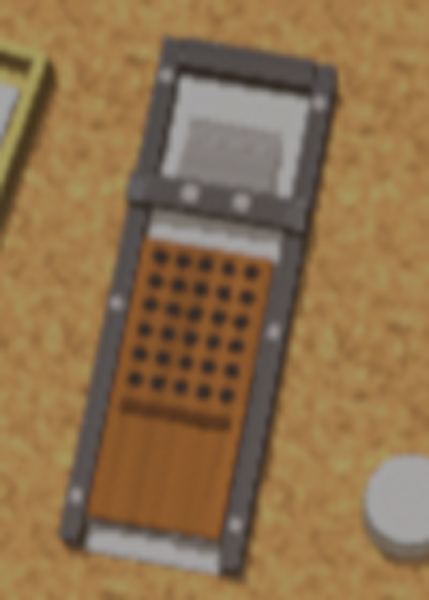

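View pics/scc.png

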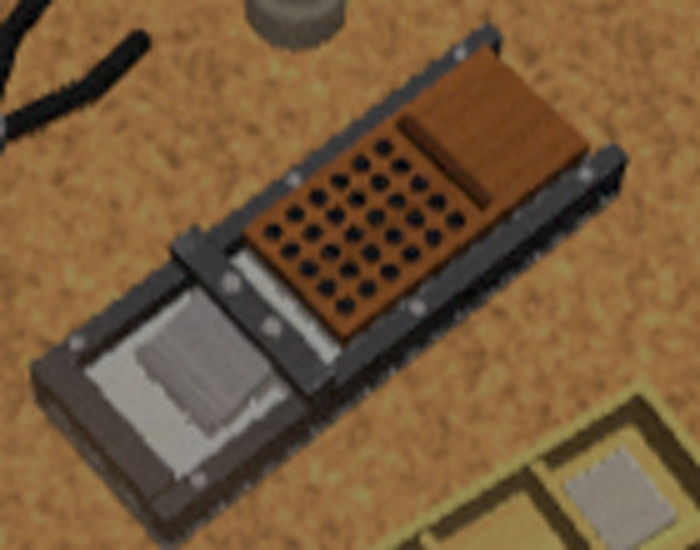

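The crops show the rail rear corners (top: (62,540),(240,577)), the end-stop corners (top: (166,38),(337,66)) and the four plate corners. I'll fit the jig and plate pose jointly to both views.

```bash
cat > h.py <<'E'
from station import r,cams
import cv2,numpy as np
from scipy.optimize import least_squares
C={n:cams.get_calibration(n) for n in("top","scene")}
def proj(n,P):
    c=C[n];return cv2.projectPoints(np.float64(P),c['rvec'],c['tvec'],c['camera_matrix'],None)[0][:,0]
def w(p,P):
    c,s=np.cos(p[2]),np.sin(p[2]);P=np.array(P,float);return np.c_[p[0]+c*P[:,0]-s*P[:,1],p[1]+s*P[:,0]+c*P[:,1],P[:,2]]
E
python3 - <<'E'
from h import *
h=.0415
J=[(-.08,h,.036),(-.08,-h,.036),(.16,h,.04),(.16,-h,.04)]
PL=np.array([(-.065,.03,.043),(-.065,-.03,.043),(.065,.03,.043),(.065,-.03,.043)])
s=4.28571
ot=(np.array([(62,540),(240,577),(166,38),(337,66),(88,517),(220,540),(150,236),(274,262)])+.5)/s-.5+[235,170]
os=(np.array([(627,155),(488,25),(165,518),(33,370),(588,147),(492,50),(345,340),(245,237)])+.5)/5-.5+[275,225]
def f(p):
    P=np.r_[w(p,J),w(p,PL+[p[3],0,0])]
    return np.r_[(proj("top",P)-ot),(proj("scene",P)-os)].ravel()
b=min((least_squares(f,[x,y,a,0],loss='soft_l1') for x in(.5,) for y in(0.,) for a in(0,1.5,3,-1.5)),key=lambda q:q.cost)
p=b.x;print(p,np.degrees(p[2]),b.cost);print(f(p).reshape(-1,2).round(1))
np.save("p.npy",p)
d=np.array([np.cos(p[2]),np.sin(p[2])])
print("thumb",w(p,[(p[3]-.041,0,.043),(p[3]-.017,0,.043)]))
s=r.sense();R=s['ee_rot'];print("yaw x tool",np.degrees(np.arctan2(R[1,0],R[0,0])))
E
```

```text
[ 0.58821507  0.14705839 -0.15851868 -0.00273208] -9.082451595829916 13.463908248421985
[[-0.9 -0.7]
 [ 0.1 -1.5]
 [-0.6 -1.8]
 [ 0.3 -1.2]
 [-0.2 -1. ]
 [-0.2 -0.7]
 [-1.1 -0.5]
 [ 0.1 -1.3]
 [ 1.2 -0.8]
 [ 0.4 -1.9]
 [ 0.9 -0.6]
 [-0.5 -2.5]
 [ 0.9 -1.2]
 [-0.6 -1.6]
 [ 0.4 -1.2]
 [ 0.  -2. ]]
thumb [[0.54503129 0.15396174 0.043     ]
 [0.56873038 0.15017321 0.043     ]]
yaw x tool -163.40449550787696
```

The fit is good to about 1 px: jig at (0.588, 0.147) with yaw -9.1°, and plate origin at jig x≈-3 mm. First I close the fingers and turn the tool so its closing line lies across the rails.

```bash
python3 -m handwheel '[[[0,0,1.07,0,0,0,0],[0,0,1.07,0,0,0,0],[0,0,1.07,0,0,0,0],[0,0,1.07,0,0,0,0],[0,0,0,0,0,0,0],[0,0,0,0,0,0,0]]]'
cat >> h.py <<'E'
p=np.load("p.npy")
def st(tx=None,tz=.1):
    s=r.sense();R=s['ee_rot'];t=s['tcp_pos'];a=p[2];A=np.array([[np.cos(a),-np.sin(a),0],[np.sin(a),np.cos(a),0],[0,0,1]])
    print("t",s['time_s'],"jig mm",(A.T@(t-[p[0],p[1],0])*1000).round(1),"F jig",(A.T@s['wrist_force']).round(1),"grip",s['gripper_width'],"yawerr",np.degrees(np.arctan2(-R[1,0],-R[0,0])-a).round(2),"tilt",R[2].round(4))
    if tx is not None: print("tool shift",(R.T@(w(p,[(tx,0,tz)])[0]-t)*1000).round(1))
E
python3 -c "
from h import *
st(p[3]-.034,.1)"
```

```text
time_s: 0.7
tcp_pos: [0.1785, -0.5987, 0.2222]
ee_rot: [[-0.988, 0.156, -0.0], [0.156, 0.988, 0.001], [0.0, 0.001, -1.0]]
wrist_force: [-0.4, -0.1, 0.6]
gripper_width: 0.539
gripper_force: 0.0
t 0.7 jig mm [-286.8 -801.1  222.2] F jig [-0.4 -0.1  0.6] grip 0.5388879323404083 yawerr 0.14 tilt [ 4.e-04  7.e-04 -1.e+00]
tool shift [-252.   800.4  122.6]
```

```bash
python3 -m handwheel '[[[0,0,0,-0.007,0.022,0,0],[0,0,0,-0.0125,0.04,0,0],[0,0,0,-0.0125,0.04,0,0],[0,0,0,-0.0125,0.04,0,0],[0,0,0,-0.0125,0.04,0,0],[0,0,0,-0.0125,0.04,0,0],[0,0,0,-0.0125,0.04,0,0],[0,0,0,-0.0125,0.04,0,0],[0,0,0,-0.0125,0.04,0,0],[0,0,0,-0.0125,0.04,0,0],[0,0,0,-0.0125,0.04,0,0],[0,0,0,-0.0125,0.04,0,0]]]'
python3 -c "
from h import *
st(p[3]-.034,.1)"
```

```text
time_s: 1.9
tcp_pos: [0.3946, -0.1638, 0.2229]
ee_rot: [[-0.988, 0.155, 0.001], [0.155, 0.988, -0.0], [-0.001, 0.0, -1.0]]
wrist_force: [1.1, -0.2, -1.3]
gripper_width: 0.006
gripper_force: 0.0
t 1.9 jig mm [-142.1 -337.6  222.9] F jig [ 1.1 -0.1 -1.3] grip 0.006182174874988258 yawerr 0.14 tilt [-9.e-04  1.e-04 -1.e+00]
tool shift [-106.   337.3  123. ]
```

```bash
python3 -m handwheel '[[[0,0,0,-0.0125,0.04,0,0],[0,0,0,-0.0125,0.04,0,0],[0,0,0,-0.0125,0.04,0,0],[0,0,0,-0.0125,0.04,0,0],[0,0,0,-0.0125,0.04,0,0],[0,0,0,-0.0125,0.04,0.02,0],[0,0,0,-0.0125,0.04,0.03,0],[0,0,0,-0.008,0.025,0.03,0],[0,0,0,0,0,0.02,0],[0,0,0,0,0,0,0],[0,0,0,0,0,0,0]]]'
python3 -c "
from h import *
st(p[3]-.034,.05)"
```

```text
time_s: 3.0
tcp_pos: [0.5362, 0.1193, 0.1237]
ee_rot: [[-0.988, 0.156, -0.0], [0.156, 0.988, -0.001], [0.0, -0.001, -1.0]]
wrist_force: [-0.2, -0.0, 0.9]
gripper_width: 0.008
gripper_force: 0.0
t 3.0 jig mm [-47.  -35.6 123.7] F jig [-0.2 -0.1  0.9] grip 0.007665062812562445 yawerr 0.08 tilt [ 0.e+00 -7.e-04 -1.e+00]
tool shift [-10.3  35.6  73.7]
```

```bash
python3 -m handwheel '[[[0,0,0,-0.005,0.018,0.01,0],[0,0,0,-0.005,0.0175,0.02,0],[0,0,0,0,0,0.02,0],[0,0,0,0,0,0.012,0],[0,0,0,0,0,0,0],[0,0,0,0,0,0,0],[0,0,0,0,0,0,0]]]'
python3 - <<'E'
from h import *
st(p[3]-.034,.05)
a=cams.capture("scene")[205:325,265:425,::-1];b=cams.capture("top")[190:310,225:345,::-1]
cv2.imwrite("pics/n1.png",np.hstack([cv2.resize(x,None,fx=2.8,fy=2.8,interpolation=2) for x in(a,b)]))
E
```

```text
time_s: 3.7
tcp_pos: [0.5524, 0.1532, 0.0628]
ee_rot: [[-0.987, 0.158, 0.002], [0.158, 0.987, 0.001], [-0.002, 0.001, -1.0]]
wrist_force: [0.4, -0.9, 0.3]
gripper_width: 0.006
gripper_force: 0.0
t 3.7 jig mm [-36.4   0.4  62.8] F jig [ 0.5 -0.8  0.3] grip 0.006490513570797484 yawerr 0.0 tilt [-0.0021  0.0014 -1.    ]
tool shift [ 0.4 -0.4 12.8]
```

View pics/n1.png

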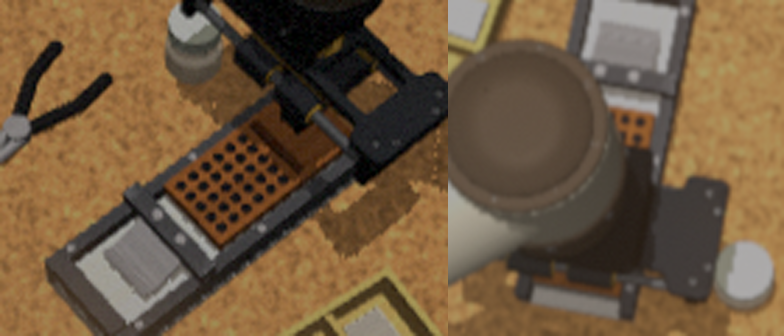

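The tips (scene crop ≈(295,125)) hover over the bare area behind the ridge (≈(275,150)), and the body is well above the jar. Going down to touch.

```bash
python3 -m handwheel '[[[0,0,0,0,0,0.008,0],[0,0,0,0,0,0.006,0],[0,0,0,0,0,0.004,0],[0,0,0,0,0,0.003,0],[0,0,0,0,0,0,0],[0,0,0,0,0,0,0]]]'
python3 -c "
from h import *
st()"
python3 -m handwheel '[[[0,0,0,0,0,0.003,0],[0,0,0,0,0,0.003,0],[0,0,0,0,0,0,0],[0,0,0,0,0,0,0]]]'
python3 -c "
from h import *
st()"
```

```text
time_s: 4.4
tcp_pos: [0.551, 0.1527, 0.0408]
ee_rot: [[-0.988, 0.157, -0.001], [0.157, 0.988, -0.001], [0.001, -0.001, -1.0]]
wrist_force: [-1.7, -1.0, 6.5]
gripper_width: 0.006
gripper_force: 3.1
t 4.4 jig mm [-37.6  -0.3  40.8] F jig [-1.5 -1.3  6.5] grip 0.0055327535176589015 yawerr 0.03 tilt [ 0.001  -0.0011 -1.    ]
time_s: 4.8
tcp_pos: [0.5511, 0.1527, 0.0355]
ee_rot: [[-0.988, 0.157, -0.001], [0.157, 0.988, -0.001], [0.001, -0.001, -1.0]]
wrist_force: [-3.6, -0.5, 9.8]
gripper_width: 0.004
gripper_force: 4.7
t 4.8 jig mm [-37.6  -0.3  35.5] F jig [-3.5 -1.   9.8] grip 0.0038967247293620554 yawerr 0.04 tilt [ 8.0e-04 -1.1e-03 -1.0e+00]
```

```bash
for i in 1; do python3 -m handwheel '[[[0,0,0,0,0,0.002,0],[0,0,0,0,0,0.001,0],[0,0,0,0,0,0,0],[0,0,0,0,0,0,0]]]'; done
python3 -c "
from h import *
st()"
python3 -m handwheel '[[[0,0,0,0,0,0.001,0],[0,0,0,0,0,0,0],[0,0,0,0,0,0,0]]]'
python3 -c "
from h import *
st()"
```

```text
time_s: 5.2
tcp_pos: [0.5511, 0.1528, 0.0334]
ee_rot: [[-0.988, 0.157, -0.001], [0.157, 0.988, -0.001], [0.0, -0.001, -1.0]]
wrist_force: [-5.8, -0.7, 14.7]
gripper_width: 0.011
gripper_force: 7.1
t 5.2 jig mm [-37.5  -0.2  33.4] F jig [-5.7 -1.6 14.7] grip 0.011411773268959409 yawerr 0.05 tilt [ 4.0e-04 -1.1e-03 -1.0e+00]
time_s: 5.5
tcp_pos: [0.5511, 0.1528, 0.0333]
ee_rot: [[-0.988, 0.156, -0.0], [0.156, 0.988, -0.001], [0.0, -0.001, -1.0]]
wrist_force: [-7.0, -0.2, 19.1]
gripper_width: 0.006
gripper_force: 9.7
t 5.5 jig mm [-37.5  -0.2  33.3] F jig [-6.9 -1.3 19.1] grip 0.005501679485395877 yawerr 0.08 tilt [ 2.0e-04 -1.1e-03 -1.0e+00]
```

It's on the stop at 33 mm. I'll press a little harder and start the slide.

```bash
python3 -m handwheel '[[[0,0,0,0,0,0.001,0],[0,0,0,0,0,0.001,0],[0,0,0,-0.002,0,0,0],[0,0,0,-0.003,0,0,0],[0,0,0,-0.003,0,0,0],[0,0,0,-0.003,0,0,0],[0,0,0,-0.003,0,0,0],[0,0,0,-0.003,0,0,0],[0,0,0,-0.003,0,0,0]]]'
python3 - <<'E'
from h import *
st()
a=cams.capture("scene")[205:325,265:425,::-1]
cv2.imwrite("pics/n2.png",cv2.resize(a,None,fx=5,fy=5,interpolation=2))
E
```

```text
time_s: 6.4
tcp_pos: [0.5674, 0.1496, 0.0332]
ee_rot: [[-0.988, 0.156, -0.007], [0.156, 0.988, -0.003], [0.006, -0.004, -1.0]]
wrist_force: [-20.2, 2.5, 35.8]
gripper_width: 0.004
gripper_force: 17.5
t 6.4 jig mm [-21.   -0.7  33.2] F jig [-20.3  -0.7  35.8] grip 0.003940029347495696 yawerr 0.09 tilt [ 0.0063 -0.0037 -1.    ]
```

View pics/n2.png

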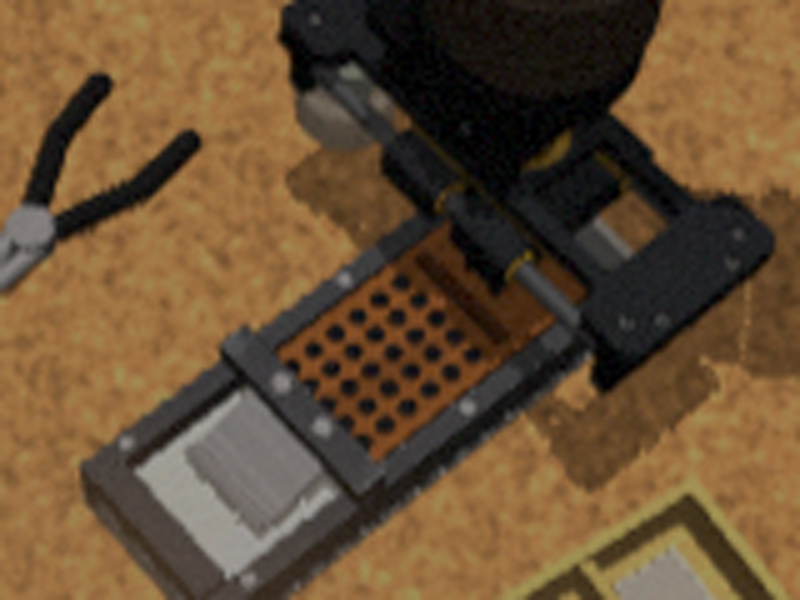

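The plate is flat and its front edge is at the bridge (≈(330,420)), with no ridge contact yet; friction is dragging it. The down force is a bit high, so I'll hold and ease off 1 mm.

```bash
python3 -m handwheel '[[[0,0,0,0,0,-0.001,0],[0,0,0,0,0,0,0],[0,0,0,0,0,0,0]]]' >/dev/null
python3 -c "
from h import *
st()"
python3 -m handwheel '[[[0,0,0,-0.003,0,0,0],[0,0,0,-0.003,0,0,0],[0,0,0,0,0,0,0]]]' >/dev/null
python3 -c "
from h import *
st()"
```

```text
t 6.75 jig mm [-20.5  -0.7  33.2] F jig [-16.6  -0.2  29.8] grip 0.0064526473741306056 yawerr 0.08 tilt [ 0.0054 -0.0032 -1.    ]
t 7.05 jig mm [-13.9  -0.6  33.2] F jig [-15.9   0.1  27.7] grip 0.00486446139121568 yawerr 0.07 tilt [ 0.0046 -0.003  -1.    ]
```

```bash
python3 -m handwheel '[[[0,0,0,-0.003,0,0,0],[0,0,0,-0.003,0,0,0],[0,0,0,-0.003,0,0,0],[0,0,0,-0.003,0,0,0],[0,0,0,0,0,0,0]]]' >/dev/null
python3 -c "
from h import *
st()"
python3 -m handwheel '[[[0,0,0,-0.003,0,0,0],[0,0,0,-0.003,0,0,0],[0,0,0,-0.003,0,0,0],[0,0,0,-0.003,0,0,0],[0,0,0,0,0,0,0]]]' >/dev/null
python3 - <<'E'
from h import *
st()
a=cams.capture("scene")[205:325,265:425,::-1]
cv2.imwrite("pics/n3.png",cv2.resize(a,None,fx=5,fy=5,interpolation=2))
E
```

```text
t 7.55 jig mm [-1.6 -0.5 33.1] F jig [-14.5  -0.4  25.5] grip 0.0068071661573109 yawerr 0.07 tilt [ 0.0042 -0.0027 -1.    ]
t 8.05 jig mm [ 6.9 -1.1 33. ] F jig [-22.4   1.6  30.5] grip 0.0041531677551788415 yawerr 0.04 tilt [ 0.0112 -0.0052 -0.9999]
```

View pics/n3.png

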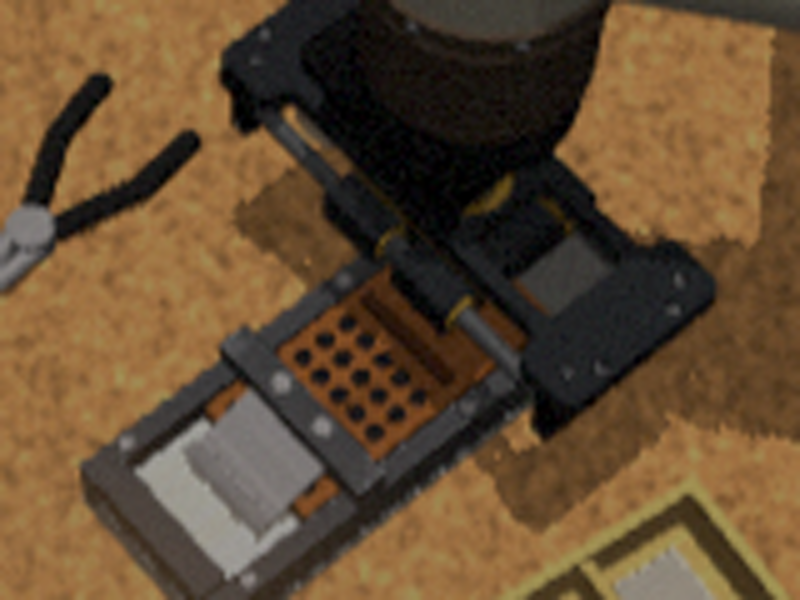

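The plate's front is through the bridge and touching the leaf (≈(320,495)), still flat. I continue with the ridge about to catch.

```bash
python3 -m handwheel '[[[0,0,0,-0.003,0,0,0],[0,0,0,-0.003,0,0,0],[0,0,0,0,0,0,0]]]' >/dev/null
python3 -c "
from h import *
st()"
python3 -m handwheel '[[[0,0,0,-0.003,0,0,0],[0,0,0,-0.003,0,0,0],[0,0,0,0,0,0,0]]]' >/dev/null
python3 -c "
from h import *
st()"
python3 -m handwheel '[[[0,0,0,-0.003,0,0,0],[0,0,0,-0.003,0,0,0],[0,0,0,0,0,0,0]]]' >/dev/null
python3 -c "
from h import *
st()"
```

```text
t 8.4 jig mm [13.9 -1.5 33. ] F jig [-19.8  -1.2  28.7] grip 0.00378111392479262 yawerr 0.05 tilt [ 0.0094 -0.0053 -0.9999]
t 8.7 jig mm [18.6 -1.6 33. ] F jig [-23.5   0.4  31.2] grip 0.004244766300097454 yawerr 0.03 tilt [ 0.0119 -0.006  -0.9999]
t 9.0 jig mm [24.4 -1.6 33. ] F jig [-23.8  -0.5  30.7] grip 0.0028874695134276495 yawerr 0.03 tilt [ 0.0124 -0.0062 -0.9999]
```

```bash
python3 -m handwheel '[[[0,0,0,-0.003,0,0,0],[0,0,0,-0.003,0,0,0],[0,0,0,-0.003,0,0,0],[0,0,0,0,0,0,0]]]' >/dev/null
python3 -c "
from h import *
st()"
python3 -m handwheel '[[[0,0,0,-0.003,0,0,0],[0,0,0,-0.003,0,0,0],[0,0,0,0,0,0,0]]]' >/dev/null
python3 - <<'E'
from h import *
st()
a=cams.capture("scene")[205:325,265:425,::-1]
cv2.imwrite("pics/n4.png",cv2.resize(a,None,fx=5,fy=5,interpolation=2))
E
```

```text
t 9.4 jig mm [34.7 -1.3 33. ] F jig [-19.7  -0.9  26.3] grip 0.0028975066841420596 yawerr 0.05 tilt [ 0.0099 -0.0052 -0.9999]
t 9.7 jig mm [40.8 -1.3 32.9] F jig [-19.5   0.1  26.8] grip 0.007721411694298046 yawerr 0.05 tilt [ 0.0098 -0.005  -0.9999]
```

View pics/n4.png

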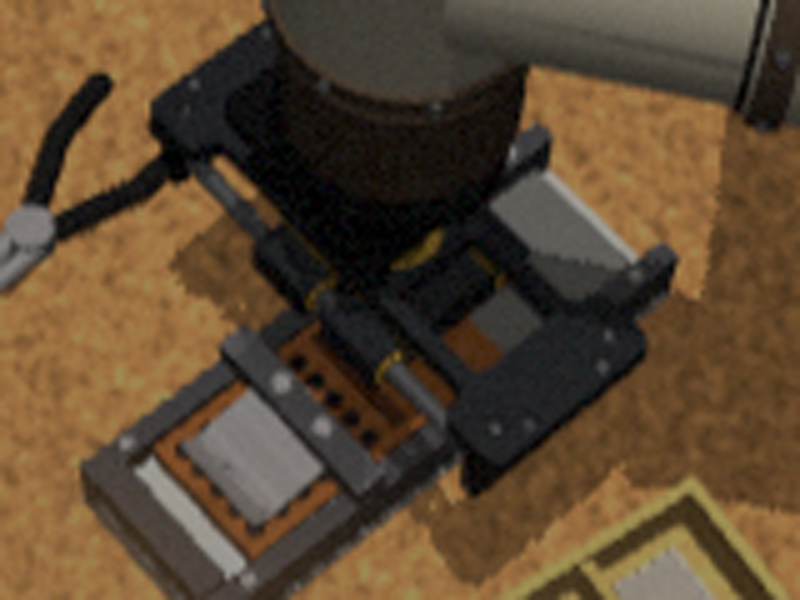

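The plate is flat under the leaf, with roughly 14 mm of bed still showing before the stop (front edge (155,445)–(250,557)). Continuing to home.

```bash
python3 -m handwheel '[[[0,0,0,-0.003,0,0,0],[0,0,0,-0.003,0,0,0],[0,0,0,-0.003,0,0,0],[0,0,0,0,0,0,0]]]' >/dev/null
python3 -c "
from h import *
st()"
python3 -m handwheel '[[[0,0,0,-0.002,0,0,0],[0,0,0,-0.001,0,0,0],[0,0,0,0,0,0,0]]]' >/dev/null
python3 - <<'E'
from h import *
st()
a=cams.capture("scene")[205:325,265:425,::-1]
cv2.imwrite("pics/n5.png",cv2.resize(a,None,fx=5,fy=5,interpolation=2))
E
```

```text
t 10.15 jig mm [50.3 -1.  32.4] F jig [-17.2  -0.2  22.9] grip 0.007405589921614353 yawerr 0.04 tilt [ 0.0088 -0.0043 -1.    ]
t 10.45 jig mm [53.  -1.1 32.4] F jig [-17.8   0.1  23. ] grip 0.011468888293272453 yawerr 0.04 tilt [ 0.0094 -0.0045 -0.9999]
```

View pics/n5.png

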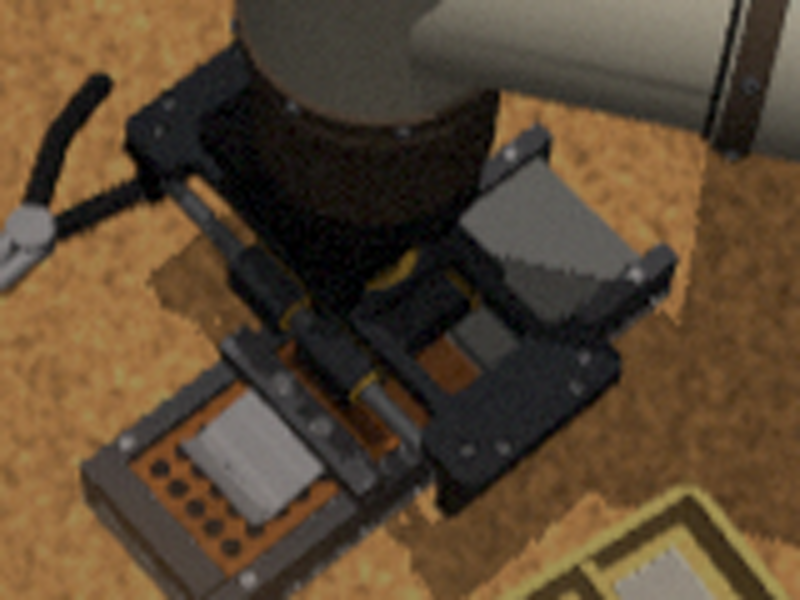

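The front edge has disappeared behind the stop's top and the plate has dropped onto the bed (z 32.4). I push on in small steps until the stop answers.

```bash
for k in 1 2; do :; done; python3 -m handwheel '[[[0,0,0,-0.001,0,0,0],[0,0,0,-0.001,0,0,0],[0,0,0,0,0,0,0]]]' >/dev/null
python3 -c "
from h import *
st()"
python3 -m handwheel '[[[0,0,0,-0.001,0,0,0],[0,0,0,-0.001,0,0,0],[0,0,0,0,0,0,0]]]' >/dev/null
python3 -c "
from h import *
st()"
```

```text
t 10.8 jig mm [54.5 -1.  32.4] F jig [-19.1   0.2  24.5] grip 0.002852401198328805 yawerr 0.04 tilt [ 0.0103 -0.0047 -0.9999]
t 11.1 jig mm [54.5 -1.1 32.4] F jig [-23.8   1.4  27.9] grip 0.008773509654100915 yawerr 0.03 tilt [ 0.0141 -0.0057 -0.9999]
```

It stalled at x=54.5, exactly where the ridge geometry puts home. I relax the push, then lift straight off.

```bash
python3 -m handwheel '[[[0,0,0,0.001,0,-0.001,0],[0,0,0,0.001,0,-0.001,0],[0,0,0,0,0,-0.002,0],[0,0,0,0,0,-0.003,0],[0,0,0,0.002,0,-0.005,0],[0,0,0,0.002,0,-0.01,0],[0,0,0,0,0,-0.02,0],[0,0,0,0,0,-0.03,0],[0,0,0,0,0,-0.03,0],[0,0,0,0.02,0,-0.03,0],[0,0,0,0.04,0,-0.02,0],[0,0,0,0.04,0,-0.01,0]]]' >/dev/null
python3 -m handwheel '[[[0,0,0,0.04,0,0,0],[0,0,0,0.04,0,0,0],[0,0,0,0.04,0,0,0],[0,0,0,0.04,0,0,0],[0,0,0,0.02,0,0,0],[0,0,0,0,0,0,0],[0,0,0,0,0,0,0]]]' >/dev/null
python3 - <<'E'
from h import *
st()
a=cams.capture("scene")[205:325,255:415,::-1];b=cams.capture("top")[165:310,230:390,::-1]
cv2.imwrite("pics/n6.png",np.hstack([cv2.resize(x,(400,int(x.shape[0]*400/x.shape[1])),interpolation=2)[:300] for x in(a,b[:120])]))
cv2.imwrite("pics/n6.png",np.hstack([cv2.resize(a[20:],None,fx=3.2,fy=3.2,interpolation=2)[:320,:400],cv2.resize(b[:100],None,fx=3.2,fy=3.2,interpolation=2)[:320,:400]]))
cv2.imwrite("pics/n7.png",cv2.resize(a,None,fx=5,fy=5,interpolation=2))
E
```

```text
t 13.0 jig mm [-223.4    0.9  192.8] F jig [0.8 0.1 0.2] grip 0.0015356421819585503 yawerr 0.07 tilt [-0.0027  0.0028 -1.    ]
```

View pics/n7.png

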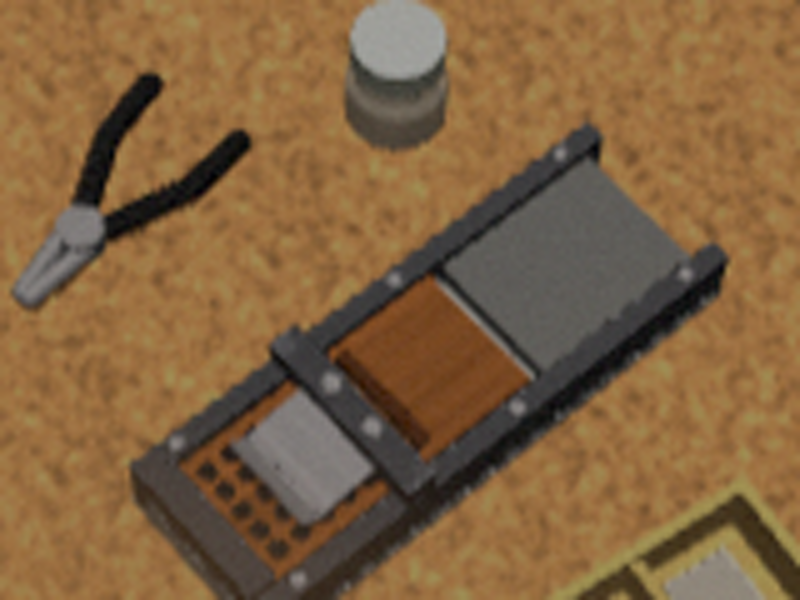

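The plate lies flat and home. Its rear edge (≈(440,275)–(530,375)) is clear of the lift, which has sprung up behind it with a strip of bed visible between. The jar and pliers haven't moved, and the fingers are away.

```bash
python3 -c "
from station import r
print(r.finish_job())"
```

```text
the job is handed in; nothing more can be done
None
```

The bead plate was pressed down and slid home against the end stop, the lift sprang back up behind it, the fingers were withdrawn, the tray, jar and pliers were not touched, and the job was handed in at about 13 s.

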